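# Shut down the contact grill

## Task

We have finished grilling: first turn the contact grill's thermostat knob fully anticlockwise to its off stop, so that the heat is off before anyone reaches over the plates. Then take the wooden spoon off the lower plate and lay it, without dropping it, with its bowl on the grey spoon rest on the hob, and let go of it. Last, lower the grill's lid gently until it is fully shut; leave the oil bottle, pepper mill and mustard jar standing where they are.

Things in the scene. Friction and masses are not known exactly. Their poses are not given: they have to be found in the camera images.
- grill: contact grill (sandwich press), 230 (x) x 300 (y) mm, fixed. Origin under its centre at worktop height; front towards its -x (the robot). Right part, y -0.150 to 0.048: black body, ribbed lower plate with its top at z 0.079, x -0.108 to 0.096. Left part, y 0.051 to 0.149: steel control pod with a black panel on top at z 0.070, carrying the knob.
- thermostat (a joint): knob angle about its vertical axis: 0 = off, at the stop, pointer to the grill's +x (back, red mark); grows clockwise seen from above, up to 4.7; starts at 1.2 to 4.1 rad. Takes 0.07 N m, stays where left. Black pointer-shaped grip bar 13 mm wide, from 22 mm behind the axis to 42 mm in front of it; its flank can be pushed round with a fingertip.
- knob_axis (a point): point on the knob's axis at the top of the grip bar, 0.1035 above the worktop. Below this point: bar flanks down to 22 mm, hub of 18 mm radius from 20 mm, round skirt of 69 mm diameter from 28 mm, panel at 34 mm
- knob_pointer (a point): the long end of the knob's bar, on its centre line, 42 mm from the axis and 11 mm below the bar's top
- lid (a joint): opening angle of the lid: 0 = shut on its stop, about 1.3 to 1.5 rad = standing open as it starts (stop at 1.55). A stiff friction hinge: it stays wherever it is left, and needs some 2 to 5 N at the handle.
- lid_hinge (a point): middle of the lid's hinge line (parallel to the grill's y), at 0.095, -0.051, 0.088 in the grill's frame
- lid_handle (a point): middle of the lid's handle: black bar 16 mm thick, 140 mm long, parallel to the grill's y, 36 mm off the lid's front edge on two 11 mm arms 62 mm either side. 243 mm from the hinge along the lid and 17 mm above it (shut: 0.105 above the worktop). The lid is 206 x 190 mm, shut it reaches from 7 mm below to 30 mm above the hinge.
- wooden_spoon: brown wooden spoon, 315 mm long (x), 45 mm wide at the bowl, 15 mm high, 45 g. Origin under the middle of its length; bowl towards its +x. Starts with the bowl on the lower plate, slim stem out over the front. Solid as the hull round bowl and stem: about 30 mm wide at the middle, 20 mm wide 80 mm towards the stem's end.
- spoon_bowl (a point): middle of the spoon's bowl, 125 mm from its origin, 8 mm above its underside
- spoon_rest: grey-blue glazed spoon rest, flat oval 150 (x) x 78 (y) x 9 mm, loose, lying on the black hob top. Origin under its centre.
- olive_oil: clear bottle of olive oil, 62 mm across, 264 mm tall; stands beside the grill's pod. Origin under its centre.
- mill_short: black pepper mill, 68 mm across, 319 mm tall; stands beside the grill's pod. Origin under its centre.
- mustard_jar: jar of mustard with a silver lid, 64 mm across, 109 mm tall; stands beside the grill's pod. Origin under its centre.

How it is judged (in metres and radians):
On the way, in this order (a step that is already met when the one before it is completed fails the run):
1. the thermostat knob is at its off stop (within 0.09 rad) (value of joint thermostat below 0.09 rad), for 0.2 s.
2. the spoon lies let go with the middle of its bowl on the spoon rest, with the knob still off (value of joint thermostat below 0.09 rad and x of spoon_bowl in the frame of spoon_rest between -0.075 and 0.075 m and y of spoon_bowl in the frame of spoon_rest between -0.039 and 0.039 m and z of spoon_bowl in the frame of spoon_rest between 0.006 and 0.03 m and contact force between the fingers and wooden_spoon below 0.1 N and linear speed of wooden_spoon below 0.05 m/s), for 0.2 s.
3. the lid is fully shut (within 0.05 rad) (value of joint lid below 0.05 rad), for 0.2 s.
At the end, for the whole second after the job is handed in: The knob is within 0.09 rad of its off stop; the lid is within 0.05 rad of shut; the spoon is at rest and let go, the middle of its bowl over the spoon rest (within its 150 x 78 mm outline) and lying on it (all of step 2 and value of joint lid below 0.05 rad); the robot touches nothing.
It fails at once if the lid slams: it comes down faster than 0.9 rad/s (over 0.2 m/s at the handle) in its last 0.15 rad (value of joint lid below 0.15 rad and velocity of joint lid below -0.9 rad/s).
It fails at once if the spoon is dropped or flung: faster than 0.7 m/s with no finger on it (linear speed of wooden_spoon above 0.7 m/s and contact force between the fingers and wooden_spoon below 0.05 N).
It fails at once if a bystander is shifted more than 30 mm or tipped more than 0.35 rad (distance of any of olive_oil, mill_short, mustard_jar from where it was at the start of the episode above 0.03 m or angle between any of olive_oil, mill_short, mustard_jar's own z axis and vertical above 0.35 rad).
It also fails if it takes over 72 s, if anything falls off the work surface, if the arm or the gripper's body presses on something with over 40 N, if the wrist force passes 120 N, or if a joint passes its speed limit or range.

## Robot

A 6-joint arm with a two-finger parallel gripper is mounted at the origin on a cart in front of the work surface, level with it; the furniture and walls round the work are solid. World frame = base frame: x ahead of the robot, y to its left, z up, the work surface at z = 0. Lengths are in mm, angles in rad, forces in N, time in s.
With the tool pointing down it reaches from about 350 to 925 mm from the base axis. Payload 6.4 kg.
Tool frame: the origin (TCP) lies midway between the tips of the shut fingers; the grasp point (between the pads) lies 19 mm behind it; z points along the fingers, y is the line along which they close (so a half turn about z gives the same grasp; the last joint's range is limited). The gripper opens to 94 mm and grips with 3 to 60 N. Pads are 16 mm wide; open, the fingers measure 119 mm over their backs; the gripper's body (75 mm by 177 mm) begins 78 mm behind the grasp point.
Start: joints at [-1.304, 0.245, 1.558, -0, 1.339, -0.174], TCP at [277.337, -587.876, 205.455] pointing down, gripper open.
Joint ranges: [-3.13, 3.13], [-1.02, 2.26], [0.13, 2.54], [-0.95, 4.09], [0.21, 2.88], [-2.74, 2.74]. Speed limits (rad/s): [2.57, 2.57, 3.14, 3.14, 3.14, 3.14].

## Interface

Orientations are given as a 3x3 rotation matrix whose columns are the frame's x, y, z axes.
In Python, from plant import env gives the robot as it stands. The module is installed in compiled form; this text tells all that it offers.
- The arm moves only by the shell command python3 -m inch 'ROWS' [FORCE]. ROWS is JSON, a list of rows, each an object with "grip": the finger opening in m, from 0 to 0.094; "travel": the shift along the tool's x, y, z in m, a list of three; "turn": the turn about the tool's z in degrees. A call has 1 to 20 rows; each row shifts and turns the commanded pose from where the row before left it, along the tool's axes as they then stand; what a row does not reach is not made up. A row lasts 1/10 s, in which the tool goes at most 50 mm and 8.59 degrees, less where a joint would pass 70% of its speed; a pose out of reach is approached as far as the arm can. A call is refused whole if a number of a shift passes 0.05 or a number of a turn 8.59, either way. A call with a gripper value outside its range is refused whole. The fingers move at their own pace and stop on an object; FORCE is the grip in N (left out, the last holds). Time passes only in rows, so rows that do not move let the fingers close. It gives the time, the measured TCP pose, the force, the opening and the grip force at its end, in the units of the state.
- env.get_state(): the state, without advancing time (a new reading comes with each control period).
- env.camera(name): name is "scene" or "top" or "wrist"; returns the picture (384x512x3 uint8, red, green, blue); there is no depth.
- env.camera_info(name): a dict with "camera_matrix" (3x3 intrinsics, pixels), "k1" (the pictures are not rectified: a ray, as slopes to the right and down, at radius r is drawn at 1 + k1 r^2 times it, then the intrinsics apply), "rvec" (rotation vector, rad) and "tvec" (3), from world to camera coordinates, as OpenCV has them; the wrist camera has in their place "hand_eye" (4x4, takes a point from camera to tool coordinates, whose origin is the TCP and whose axes are the flange's). Camera axes: x right, y down, z forward; pixel columns grow to the right and rows downward; lengths in mm; the calibration is good to about 2 mm. A picture is of the moment at which its call begins: read the wrist's pose just before it. camera_info takes no time and is no camera call.
- env.job_done(): hands the job in; it is judged then, once.
Trained networks look in the newest picture that a camera, given by its name, has taken for a name from the list of things; names that differ only in an ending like _2 or _b are one class to them, and where a whole thing is asked for, a point or a joint stands for the part that bears it (a point fixed in the world has none). Each returns a list of dicts, best first, with "score" (0 to 1); they miss things now and then, are a little off and sometimes report something else, mostly with a low value. They report only what shows in the picture. A call takes as long as a camera call.
- env.regions_of(query, camera): "region" (384x512 bool, what is visible of it) and "bbox" ([left, top, right, bottom] in pixels, round what is visible of it).
- env.spot_point(query, camera): "centre" ([column, row] in pixels: a listed point, or the origin of a listed thing).
The state is a dict: "t": time; "joints": joint angles; "joint_velocities": joint speeds; "tau": joint torques, N m; "eef_pos": TCP position; "tcp_rot": TCP orientation; "force": force on the tool from outside, world axes, zero at the start; "torque": the same for the moment, N m; "opening": opening from 0.0 (shut) to 1.0 (fully open); "finger_force": force on a finger pad.
Only numpy, scipy, OpenCV 4.12 (cv2) and the standard library are available. Lean on these libraries where they do the work, as an engineer would, in place of code of your own. Each camera call takes 0.05 s, during which the arm holds its last target. There are 200 camera calls.

## Working session

There is one attempt and no reset: what is moved stays moved. The work goes in short steps, Python scripts to look and compute and a shell command to move; the robot and the scene stay as the last step left them, time stands still between calls to the robot, and variables do not carry over. Pictures are saved under pics/ and viewed, at most 12 in all, crops included, and the job is handed in when it is done.

```bash
mkdir -p pics; cat > h.py <<'E'
import numpy as np, cv2
from plant import env
def ray(cam,px,st=None):
    i=env.camera_info(cam);K=np.array(i["camera_matrix"]);k1=i["k1"]
    d=(np.array(px,float)-K[:2,2])/[K[0,0],K[1,1]]
    u=d.copy()
    for _ in range(30): u=d/(1+k1*(u@u))
    v=np.array([u[0],u[1],1])
    if cam=="wrist":
        st=st or env.get_state();H=np.array(i["hand_eye"]);R=np.array(st["tcp_rot"])
        return R@H[:3,3]+np.array(st["eef_pos"]), R@H[:3,:3]@v
    R=cv2.Rodrigues(np.array(i["rvec"],float))[0];t=np.array(i["tvec"],float).ravel()
    return -R.T@t, R.T@v
def atz(cam,px,z,st=None):
    o,d=ray(cam,px,st); return o+d*(z-o[2])/d[2]
def proj(cam,P):
    i=env.camera_info(cam);K=np.array(i["camera_matrix"]);k1=i["k1"]
    R=cv2.Rodrigues(np.array(i["rvec"],float))[0];c=R@np.array(P,float)+np.array(i["tvec"],float).ravel()
    u=c[:2]/c[2];u=u*(1+k1*(u@u));return u*[K[0,0],K[1,1]]+K[:2,2]
def tri(*cp):
    A=np.zeros((3,3));b=np.zeros(3)
    for o,d in cp:
        d=d/np.linalg.norm(d);M=np.eye(3)-np.outer(d,d);A+=M;b+=M@o
    p=np.linalg.solve(A,b);return p
E
python3 - <<'E'
from h import *
s=env.get_state();print({k:np.round(v,3).tolist() for k,v in s.items()})
for c in("scene","top"):
    im=env.camera(c);cv2.imwrite(f"pics/{c}0.png",im[:,:,::-1])
    i=env.camera_info(c);print(c,ray(c,(256,192)))
    for q in("knob_axis","knob_pointer","lid_hinge","lid_handle","spoon_bowl","wooden_spoon","spoon_rest","grill","olive_oil","mill_short","mustard_jar"):
        r=env.spot_point(q,c); print(c,q,[(np.round(x["centre"],1).tolist(),round(x["score"],2)) for x in r[:2]])
a=cv2.imread("pics/scene0.png");b=cv2.imread("pics/top0.png")
cv2.imwrite("pics/both.png",cv2.resize(np.vstack([a,b]),None,fx=.78,fy=.78))
E
```

```text
{'t': 0.0, 'joints': [-1.304, 0.246, 1.559, 0.0, 1.339, -0.174], 'joint_velocities': [0.001, -0.001, 0.001, -0.001, 0.001, 0.001], 'tau': [-0.0, -41.583, -31.46, 0.068, 0.033, -0.0], 'eef_pos': [277.177, -587.288, 204.364], 'tcp_rot': [[0.904, 0.427, -0.0], [0.427, -0.904, 0.002], [0.0, -0.002, -1.0]], 'force': [0.051, -0.061, -0.083], 'torque': [-0.075, -0.051, 0.004], 'finger_force': 0.0, 'opening': 0.999}
scene (array([-875.34301029, -427.1703568 ,  789.79427262]), array([ 0.8108939 ,  0.3938394 , -0.43324399]))
scene knob_axis [([204.7, 176.7], 0.59)]
scene knob_pointer [([213.3, 178.9], 0.58)]
scene lid_hinge [([260.9, 169.3], 0.86), ([170.2, 189.5], 0.65)]
scene lid_handle [([255.2, 103.1], 0.91)]
scene spoon_bowl []
scene wooden_spoon [([232.4, 190.0], 0.54)]
scene spoon_rest [([356.7, 233.5], 0.9)]
scene grill [([238.2, 202.3], 0.61)]
scene olive_oil [([198.3, 180.2], 0.91)]
scene mill_short [([169.8, 188.4], 0.78)]
scene mustard_jar [([166.9, 201.5], 0.98)]
top (array([  68.19060471,  249.78514833, 1453.82542006]), array([ 0.29922696, -0.01778685, -0.95403085]))
top knob_axis [([195.1, 199.7], 0.61)]
top knob_pointer [([207.5, 206.7], 0.88)]
top lid_hinge []
top lid_handle [([235.7, 128.8], 0.65)]
top spoon_bowl [([236.0, 177.9], 0.64)]
top wooden_spoon [([239.7, 212.7], 0.97)]
top spoon_rest [([357.1, 205.4], 0.64), ([155.0, 196.2], 0.5)]
top grill [([224.8, 192.4], 0.94)]
top olive_oil [([167.3, 173.7], 0.58)]
top mill_short [([156.5, 199.1], 0.6)]
top mustard_jar [([162.4, 219.1], 0.62)]
```

View pics/both.png

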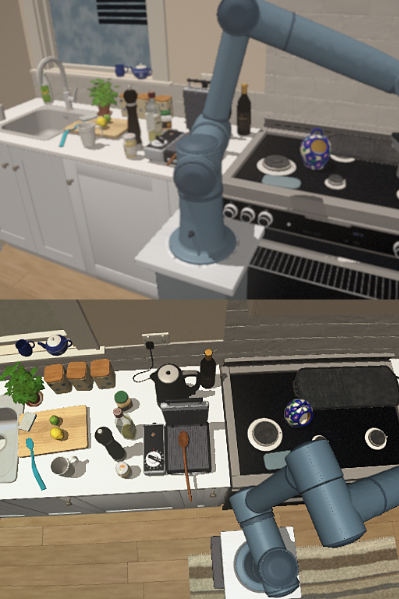

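The scene view shows the grill behind the arm and the rest at about (357,233). In the top view the grill is at about (225,192), with the pod and knob at (197,202), spoon stem end at about (243,255) and rest at (357,205), partly under the arm. Next I compute positions.

```bash
python3 - <<'E'
from h import *
P=lambda n,c,px,z:print(n,c,np.round(atz(c,px,z)).tolist())
P("axis","top",(195.1,199.7),103.5);P("axis","scene",(204.7,176.7),103.5)
P("ptr","top",(207.5,206.7),92.5);P("ptr","scene",(213.3,178.9),92.5)
P("bowl","top",(236,177.9),87);P("spoon","top",(239.7,212.7),79)
P("rest","top",(357.1,205.4),0);P("rest","scene",(356.7,233.5),0)
P("grill","top",(224.8,192.4),0);P("grill","scene",(238.2,202.3),0)
P("hinge","scene",(260.9,169.3),88)
print("handle",tri(ray("top",(235.7,128.8)),ray("scene",(255.2,103.1))))
for n,a,b in(("oil",(167.3,173.7),(198.3,180.2)),("mill",(156.5,199.1),(169.8,188.4)),("must",(162.4,219.1),(166.9,201.5))):
  P(n,"top",a,0);P(n,"scene",b,0)
im=cv2.imread("pics/top0.png")
a=cv2.resize(im[100:270,140:400],None,fx=3,fy=3,interpolation=cv2.INTER_CUBIC)
cv2.imwrite("pics/topcrop.png",a)
env.camera("top")
for q in("wooden_spoon","spoon_rest","thermostat"):
  for r in env.regions_of(q,"top")[:2]:
    m=r["region"];ys,xs=np.nonzero(m);p=np.c_[xs,ys].astype(np.float32);print(q,r["score"],r["bbox"],cv2.minAreaRect(p),len(xs))
E
```

```text
axis top [478.0, 428.0, 104.0]
axis scene [456.0, 414.0, 104.0]
ptr top [454.0, 389.0, 92.0]
ptr scene [471.0, 390.0, 92.0]
bowl top [552.0, 289.0, 87.0]
spoon top [430.0, 283.0, 79.0]
rest top [451.0, -135.0, 0.0]
rest scene [445.0, -128.0, 0.0]
grill top [530.0, 335.0, 0.0]
grill scene [504.0, 314.0, 0.0]
hinge scene [616.0, 274.0, 88.0]
handle [611.49515343 280.00024775 336.11032013]
oil top [615.0, 542.0, 0.0]
oil scene [618.0, 547.0, 0.0]
mill top [520.0, 582.0, 0.0]
mill scene [514.0, 610.0, -0.0]
must top [445.0, 560.0, 0.0]
must scene [416.0, 557.0, 0.0]
wooden_spoon 0.74 [232.0, 167.5, 248.2, 257.5] ((236.89114379882812, 213.1222381591797), (88.5469970703125, 12.269256591796875), 86.68222045898438) 452
wooden_spoon 0.31 [186.1, 192.4, 207.4, 214.2] ((195.75003051757812, 204.25001525878906), (18.384775161743164, 19.091880798339844), 45.0) 304
spoon_rest 0.83 [338.4, 194.1, 370.4, 217.7] ((355.4599914550781, 206.219970703125), (21.213205337524414, 33.94112777709961), 81.8698959350586) 565
thermostat 0.83 [186.0, 193.8, 205.3, 214.6] ((196.5, 205.0), (18.0, 19.0), 90.0) 303
thermostat 0.4 [207.5, 127.7, 268.3, 160.9] ((236.0, 144.0), (36.0, 62.0), 90.0) 1983
```

View pics/topcrop.png

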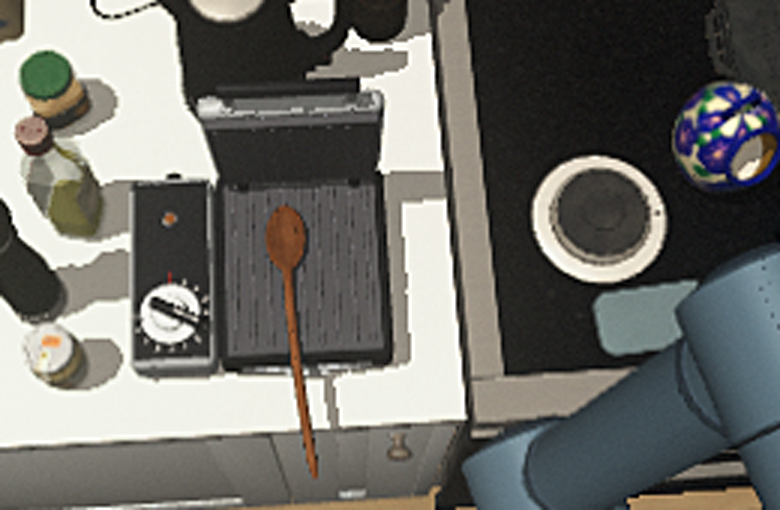

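The crop shows the knob at about (197,205), pointer to the right and slightly toward the robot (θ≈2.1). The spoon's bowl is at about (235,178) and its stem end at (244,257). Swinging over to look from the wrist.

```bash
T='{"grip":0.094,"travel":[0.03,-0.023,-0.01],"turn":0}'; python3 -m inch '[{"grip":0.094,"travel":[0.03,-0.023,-0.01],"turn":0},{"grip":0.094,"travel":[0.03,-0.023,-0.01],"turn":0},{"grip":0.094,"travel":[0.03,-0.023,-0.01],"turn":0},{"grip":0.094,"travel":[0.03,-0.023,-0.01],"turn":0},{"grip":0.094,"travel":[0.03,-0.023,-0.01],"turn":0},{"grip":0.094,"travel":[0.03,-0.023,-0.01],"turn":0},{"grip":0.094,"travel":[0.03,-0.023,-0.01],"turn":0},{"grip":0.094,"travel":[0.03,-0.023,-0.01],"turn":0},{"grip":0.094,"travel":[0.03,-0.023,-0.01],"turn":0},{"grip":0.094,"travel":[0.03,-0.023,-0.01],"turn":0},{"grip":0.094,"travel":[0.03,-0.023,-0.01],"turn":0},{"grip":0.094,"travel":[0.03,-0.023,-0.01],"turn":0},{"grip":0.094,"travel":[0.03,-0.023,-0.01],"turn":0}]'
python3 - <<'E'
from h import *
s=env.get_state();print(np.round(s["tcp_rot"],3).tolist(),np.round(s["joints"],2));im=env.camera("wrist");cv2.imwrite("pics/w1.png",im[:,:,::-1])
im=env.camera("top");cv2.imwrite("pics/t1.png",im[:,:,::-1])
print(np.round(env.camera_info("wrist")["hand_eye"],2).tolist())
for c in("wrist","top"):
  for q in("spoon_rest",):
    r=env.spot_point(q,c); print(c,q,[(np.round(x["centre"],1).tolist(),round(x["score"],2),np.round(atz(c,x["centre"],0,s)).tolist()) for x in r[:2]])
    for r in env.regions_of(q,c)[:1]:
      ys,xs=np.nonzero(r["region"]);print(r["score"],r["bbox"]);R=cv2.minAreaRect(np.c_[xs,ys].astype(np.float32))
      print([np.round(atz(c,p,9,s)).tolist() for p in cv2.boxPoints(R)])
E
```

```text
t: 2.7
eef_pos: [503.0, -149.6, 336.1]
tcp_rot: [[0.904, 0.427, 0.001], [0.427, -0.904, -0.0], [0.0, 0.001, -1.0]]
force: [1.1, -1.4, -0.1]
opening: 0.999
finger_force: 0.0
[[0.904, 0.427, 0.001], [0.427, -0.904, -0.0], [0.0, 0.001, -1.0]] [-0.51 -0.13  1.72 -0.    1.56  0.62]
[[-0.0, -0.97, -0.26, 75.34], [1.0, -0.0, -0.0, -0.11], [0.0, -0.26, 0.97, -178.62], [0.0, 0.0, 0.0, 1.0]]
wrist spoon_rest [([236.2, 181.3], 0.92, [448.0, -139.0, 0.0])]
0.74 [192.9, 147.2, 282.0, 212.4]
[[407.0, -65.0, 9.0], [484.0, -62.0, 9.0], [496.0, -209.0, 9.0], [418.0, -217.0, 9.0]]
top spoon_rest [([358.6, 204.7], 0.75, [453.0, -141.0, 0.0])]
0.55 [336.9, 194.2, 359.7, 219.1]
[[485.0, -62.0, 9.0], [491.0, -156.0, 9.0], [411.0, -155.0, 9.0], [405.0, -62.0, 9.0]]
```

View pics/w1.png

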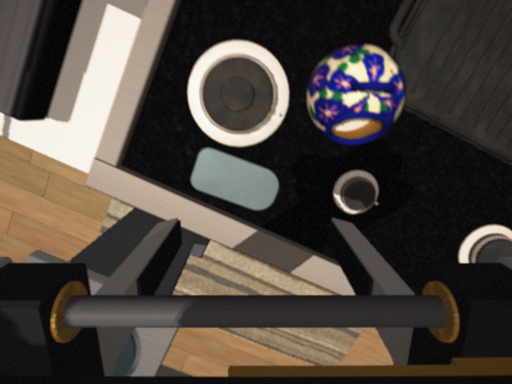

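The wrist view shows the grey rest at about (236,181), lying clear of the burner at (238,93). It measures 149x77 mm at z=9, which matches. On to the grill.

```bash
python3 -m inch '[{"grip":0.094,"travel":[0.012,-0.039,0],"turn":0},{"grip":0.094,"travel":[0.012,-0.039,0],"turn":0},{"grip":0.094,"travel":[0.012,-0.039,0],"turn":0},{"grip":0.094,"travel":[0.012,-0.039,0],"turn":0},{"grip":0.094,"travel":[0.012,-0.039,0],"turn":0},{"grip":0.094,"travel":[0.012,-0.039,0],"turn":0},{"grip":0.094,"travel":[0.012,-0.039,0],"turn":0},{"grip":0.094,"travel":[0.012,-0.039,0],"turn":0},{"grip":0.094,"travel":[0.012,-0.039,0],"turn":0},{"grip":0.094,"travel":[0.012,-0.039,0],"turn":0},{"grip":0.094,"travel":[0.012,-0.039,0],"turn":0},{"grip":0.094,"travel":[0,0,0],"turn":0}]'
python3 - <<'E'
from h import *
s=env.get_state();im=env.camera("wrist");cv2.imwrite("pics/w2.png",im[:,:,::-1]);print(np.round(s["joints"],2))
for q,z in(("knob_axis",103.5),("knob_pointer",92.5),("spoon_bowl",87),("wooden_spoon",79),("lid_hinge",88),("grill",0)):
    r=env.spot_point(q,"wrist"); print(q,[(np.round(x["centre"],1).tolist(),round(x["score"],2),np.round(atz("wrist",x["centre"],z,s)).tolist()) for x in r[:2]])
E
```

```text
t: 4.2
eef_pos: [438.1, 295.3, 334.6]
tcp_rot: [[0.903, 0.43, -0.002], [0.43, -0.903, 0.0], [-0.001, -0.001, -1.0]]
force: [-0.1, -0.4, -0.7]
opening: 0.999
finger_force: 0.0
[ 0.38 -0.12  1.71  0.    1.56  1.5 ]
knob_axis [([175.5, 100.1], 0.67, [473.0, 427.0, 104.0])]
knob_pointer [([196.6, 129.4], 0.93, [449.0, 389.0, 92.0])]
spoon_bowl [([293.5, 85.4], 0.95, [557.0, 295.0, 87.0])]
wooden_spoon [([258.5, 169.5], 0.84, [432.0, 287.0, 79.0])]
lid_hinge [([325.0, 43.9], 0.63, [620.0, 282.0, 88.0])]
grill [([259.6, 97.7], 0.67, [527.0, 329.0, 0.0]), ([170.9, 99.6], 0.26, [462.0, 459.0, 0.0])]
```

View pics/w2.png

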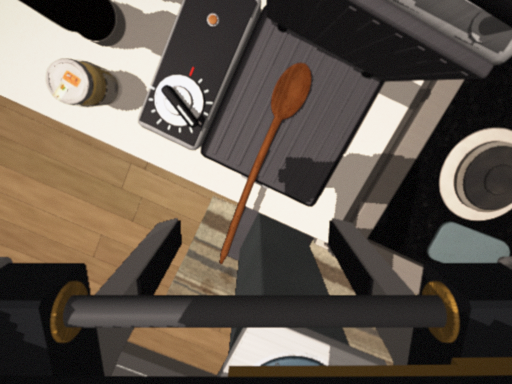

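The wrist view shows the knob at about (179,101), bar from (163,86) to (202,128), and the red off mark at (192,72). The spoon's bowl is at (293,88) and the stem end at (222,262). Measuring the bar direction and the spoon axis.

```bash
python3 - <<'E'
from h import *
s=env.get_state();im=cv2.imread("pics/w2.png");g=cv2.cvtColor(im,cv2.COLOR_BGR2GRAY)
W=lambda p,z:atz("wrist",p,z,s)
print("skirt",W((179.5,101),75.5))
m=np.zeros_like(g);cv2.circle(m,(180,102),19,255,-1)
n,l,st,c=cv2.connectedComponentsWithStats(((g<70)&(m>0)).astype(np.uint8))
k=1+np.argmax(st[1:,4]);ys,xs=np.nonzero(l==k);p=np.array([W((x,y),103) for x,y in zip(xs,ys)])[:,:2]
mu=p.mean(0);w,v=np.linalg.eigh(np.cov((p-mu).T));d=v[:,1];t=(p-mu)@d;print("bar n",len(p),mu,np.degrees(np.arctan2(d[1],d[0])),"ends",mu+d*t.min(),mu+d*t.max())
env.camera("wrist")
for q in("thermostat","wooden_spoon"):
  r=env.regions_of(q,"wrist")[0];ys,xs=np.nonzero(r["region"]);print(q,r["score"],r["bbox"])
  if q=="wooden_spoon":
    p=np.array([W((x,y),87) for x,y in zip(xs,ys)])[:,:2]
    mu=p.mean(0);w,v=np.linalg.eigh(np.cov((p-mu).T));d=v[:,1]*np.sign(v[0,1]);t=(p-mu)@d;u=(p-mu)@[-d[1],d[0]]
    print("yaw",np.degrees(np.arctan2(d[1],d[0])),"ends",mu+d*t.min(),mu+d*t.max(),"len",np.ptp(t));
    for a in np.arange(t.min(),t.max(),30): k=(t>=a)&(t<a+30);print(round(a-t.min()),np.round((mu+d*(a+15)),0),np.round([u[k].min(),u[k].max()],0))
  else: print("skirt c",cv2.minEnclosingCircle(np.c_[xs,ys].astype(np.float32)))
E
python3 -c "
import cv2;a=cv2.imread('pics/w2.png')[60:145,130:235];cv2.imwrite('pics/knob.png',cv2.resize(a,None,fx=6,fy=6,interpolation=2))"
```

```text
skirt [474.25260271 424.69741406  75.5       ]
bar n 300 [474.57825814 420.70021814] 65.68990922846939 ends [463.85600458 396.9642056 ] [482.81710161 438.93866874]
thermostat 0.6 [150.4, 75.6, 201.4, 129.1]
skirt c ((178.27777099609375, 101.11111450195312), 28.061155319213867)
wooden_spoon 0.57 [218.3, 61.2, 309.8, 261.8]
yaw 2.745471282922566 ends [274.95941317 282.73114372] [587.31471959 297.70989924] len 312.71424745968886
0 [290. 283.] [-8.  1.]
30 [320. 285.] [-8.  4.]
60 [350. 286.] [-7.  6.]
90 [380. 288.] [-5.  7.]
120 [410. 289.] [-4.  8.]
150 [440. 291.] [-4.  8.]
180 [470. 292.] [-3.  8.]
210 [500. 294.] [-7.  8.]
240 [530. 295.] [-21.  22.]
270 [560. 296.] [-23.  21.]
300 [590. 298.] [-18.  13.]
```

View pics/knob.png

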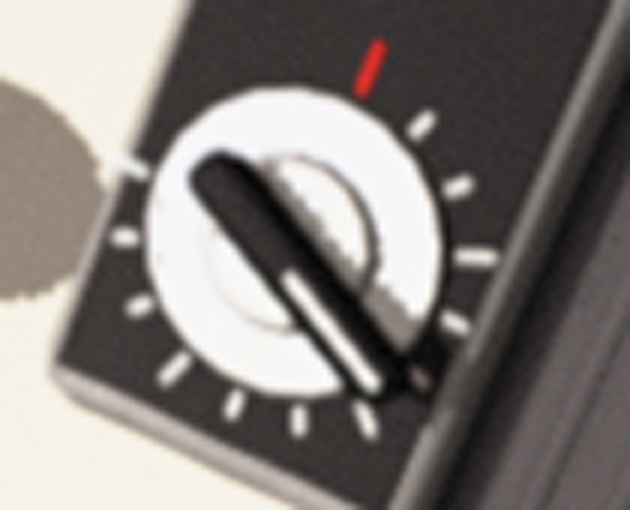

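```bash
python3 -m inch '[{"grip":0.094,"travel":[0.022,-0.0255,0],"turn":0},{"grip":0.094,"travel":[0.022,-0.0255,0],"turn":0},{"grip":0.094,"travel":[0.022,-0.0255,0],"turn":0},{"grip":0.094,"travel":[0.022,-0.0255,0],"turn":0},{"grip":0.094,"travel":[0,0,0.03],"turn":-7.7},{"grip":0.094,"travel":[0,0,0.03],"turn":-7.7},{"grip":0.094,"travel":[0,0,0.03],"turn":-7.7},{"grip":0.094,"travel":[0,0,0.03],"turn":-7.7},{"grip":0.07,"travel":[0,0,0.03],"turn":-7.7},{"grip":0.06,"travel":[0,0,0.03],"turn":0},{"grip":0.06,"travel":[0,0,0.02],"turn":0},{"grip":0.06,"travel":[0,0,0],"turn":0}]'
python3 - <<'E'
from h import *
s=env.get_state();im=env.camera("wrist");cv2.imwrite("pics/w3.png",im[:,:,::-1]);print(np.round(s["joints"],2))
for q,z in(("knob_axis",103.5),("knob_pointer",92.5)):
    r=env.spot_point(q,"wrist"); print(q,[(np.round(x["centre"],1).tolist(),round(x["score"],2),np.round(atz("wrist",x["centre"],z,s)).tolist()) for x in r[:2]])
E
```

```text
t: 5.9
eef_pos: [473.0, 421.5, 131.6]
tcp_rot: [[0.443, 0.897, -0.006], [0.897, -0.443, -0.004], [-0.006, -0.004, -1.0]]
force: [0.0, 0.4, 0.9]
opening: 0.695
finger_force: 0.0
[ 0.55  0.28  1.65 -0.    1.21  1.01]
knob_axis [([248.7, 207.8], 0.87, [472.0, 430.0, 104.0])]
knob_pointer [([248.6, 256.3], 0.59, [452.0, 391.0, 92.0]), ([276.8, 348.3], 0.5, [435.0, 300.0, 92.0])]
```

View pics/w3.png

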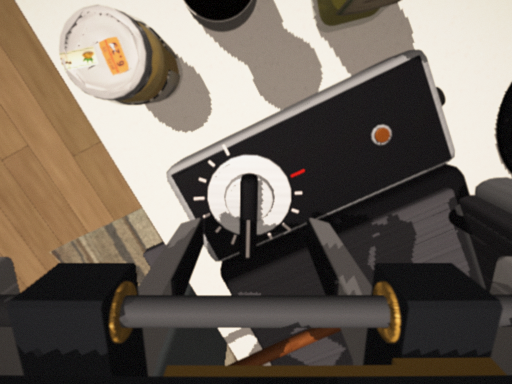

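The bar is vertical in this picture (col 248), so it is aligned with the tool's x. The skirt centre is at about (249,197) and the red mark at (297,174). Checking the centre.

```bash
python3 - <<'E'
from h import *
s=env.get_state();W=lambda p,z:atz("wrist",p,z,s)
im=cv2.imread("pics/w3.png").min(2)
n,l,st,c=cv2.connectedComponentsWithStats(((im>150)).astype(np.uint8)[150:250,200:300])
k=l[197-150,220-200];print(k);ys,xs=np.nonzero(l==k);(cx,cy),r=cv2.minEnclosingCircle(np.c_[xs,ys].astype(np.float32));cx+=200;cy+=150
ax=W((cx,cy),75.5);print((cx,cy),r,ax)
R=np.array(s["tcp_rot"]);print("tool delta",R.T@(ax-s["eef_pos"]))
m=W((297,174),70);print("red yaw",np.degrees(np.arctan2(*(m-ax)[[1,0]])))
a,b=W((167,174),70),W((415,53),70);print("pod edge yaw",np.degrees(np.arctan2(*(b-a)[[1,0]])))
E
```

```text
3
(248.99568557739258, 194.02211380004883) 41.7733039855957 [475.57601715 433.19118607  75.5       ]
tool delta [ 8.55327732 -4.59731495 61.51718657]
red yaw -4.745188807682589
pod edge yaw -0.615875731319804
```

```bash
python3 -m inch '[{"grip":0.06,"travel":[0.0075,-0.0045,0.012],"turn":0},{"grip":0.06,"travel":[0,0,0.015],"turn":0},{"grip":0.06,"travel":[0,0,0.015],"turn":0},{"grip":0.05,"travel":[0,0,0],"turn":0},{"grip":0.0,"travel":[0,0,0],"turn":0},{"grip":0.0,"travel":[0,0,0],"turn":0},{"grip":0.0,"travel":[0,0,0],"turn":0},{"grip":0.0,"travel":[0,0,0],"turn":0}]' 15
```

```text
t: 6.85
eef_pos: [474.6, 432.0, 94.1]
tcp_rot: [[0.442, 0.897, 0.001], [0.897, -0.442, 0.001], [0.001, 0.001, -1.0]]
force: [-0.0, -1.0, -0.5]
opening: 0.251
finger_force: 0.0
```

```bash
python3 -m inch '[{"grip":0.0,"travel":[0,0,0.005],"turn":0},{"grip":0.0,"travel":[0,0,0],"turn":0},{"grip":0.0,"travel":[0,0,0],"turn":0},{"grip":0.0,"travel":[0,0,0],"turn":0}]' 15
```

```text
t: 7.25
eef_pos: [473.3, 432.6, 88.6]
tcp_rot: [[0.442, 0.897, -0.002], [0.897, -0.442, 0.002], [0.001, -0.002, -1.0]]
force: [-4.1, 3.4, 3.1]
opening: 0.134
finger_force: 14.9
```

```bash
python3 -m inch '[{"grip":0.0,"travel":[0,0,0],"turn":-8},{"grip":0.0,"travel":[0,0,0],"turn":-8},{"grip":0.0,"travel":[0,0,0],"turn":-8},{"grip":0.0,"travel":[0,0,0],"turn":-8},{"grip":0.0,"travel":[0,0,0],"turn":-8},{"grip":0.0,"travel":[0,0,0],"turn":-8},{"grip":0,"travel":[0,0,0],"turn":0}]'
```

```text
t: 7.95
eef_pos: [470.5, 432.7, 88.5]
tcp_rot: [[-0.373, 0.928, -0.008], [0.928, 0.373, 0.0], [0.003, -0.007, -1.0]]
force: [-12.5, 2.6, 7.7]
opening: 0.137
finger_force: 15.0
```

```bash
python3 -m inch '[{"grip":0.0,"travel":[0.001,-0.004,0],"turn":-8},{"grip":0.0,"travel":[0,0,0],"turn":-8},{"grip":0.0,"travel":[0,0,0],"turn":-8},{"grip":0.0,"travel":[0,0,0],"turn":-8},{"grip":0.0,"travel":[0,0,0],"turn":-8},{"grip":0,"travel":[0,0,0],"turn":0}]'; python3 -c "
from h import *;s=env.get_state();print(s['torque'],np.round(s['joints'],2))"
```

```text
t: 8.55
eef_pos: [468.5, 431.1, 88.5]
tcp_rot: [[-0.882, 0.471, -0.004], [0.471, 0.882, -0.001], [0.003, -0.003, -1.0]]
force: [-6.6, -0.2, 5.0]
opening: 0.138
finger_force: 15.0
[-0.05368486  1.10283672  0.08134663] [ 0.57  0.34  1.67  0.    1.14 -0.52]
```

```bash
python3 -m inch '[{"grip":0.0,"travel":[0.002,-0.001,0],"turn":-8},{"grip":0.0,"travel":[0,0,0],"turn":-8},{"grip":0.0,"travel":[0,0,0],"turn":-5},{"grip":0,"travel":[0,0,0],"turn":0}]'; python3 -c "
from h import *;s=env.get_state();print(s['torque'])"; python3 -m inch '[{"grip":0.0,"travel":[0,0,0],"turn":-4},{"grip":0,"travel":[0,0,0],"turn":0}]'; python3 -c "
from h import *;s=env.get_state();print(s['torque'])"
```

```text
t: 8.95
eef_pos: [468.0, 430.0, 88.5]
tcp_rot: [[-0.992, 0.126, -0.0], [0.126, 0.992, -0.003], [-0.0, -0.003, -1.0]]
force: [-0.7, -5.2, 4.4]
opening: 0.136
finger_force: 15.0
[-0.9911301   0.134572    0.10737854]
t: 9.15
eef_pos: [468.0, 429.7, 88.5]
tcp_rot: [[-0.998, 0.057, -0.0], [0.057, 0.998, -0.004], [0.0, -0.004, -1.0]]
force: [-1.2, -6.0, 5.9]
opening: 0.132
finger_force: 15.0
[-1.12705385  0.1599261   0.03144665]
```

```bash
for i in 1; do python3 -m inch '[{"grip":0.0,"travel":[0,-0.001,0],"turn":-3},{"grip":0,"travel":[0,0,0],"turn":0}]'; python3 -c "
from h import *;s=env.get_state();print(s['torque'])"; python3 -m inch '[{"grip":0.0,"travel":[0,0,0],"turn":-3},{"grip":0,"travel":[0,0,0],"turn":0}]'; python3 -c "
from h import *;s=env.get_state();print(s['torque'])"; done
```

```text
t: 9.35
eef_pos: [468.0, 429.6, 88.6]
tcp_rot: [[-1.0, 0.006, 0.0], [0.006, 1.0, -0.001], [-0.0, -0.001, -1.0]]
force: [-1.6, -4.2, 3.5]
opening: 0.135
finger_force: 15.0
[-0.73089442  0.10075138 -0.07528737]
t: 9.55
eef_pos: [467.9, 429.6, 88.5]
tcp_rot: [[-0.999, -0.045, -0.0], [-0.045, 0.999, -0.002], [0.0, -0.001, -1.0]]
force: [-1.4, -5.7, 3.9]
opening: 0.145
finger_force: 15.6
[-0.98349085  0.11255093 -0.35695874]
```

```bash
python3 -m inch '[{"grip":0.05,"travel":[0,0,0],"turn":0},{"grip":0.05,"travel":[0,0,0],"turn":0},{"grip":0.05,"travel":[0,0,0],"turn":0},{"grip":0.05,"travel":[0,0,0],"turn":0},{"grip":0.06,"travel":[0,0,-0.03],"turn":0},{"grip":0.06,"travel":[0,0,-0.03],"turn":0},{"grip":0.06,"travel":[0,0,-0.03],"turn":0},{"grip":0.06,"travel":[0,0,-0.03],"turn":0},{"grip":0.06,"travel":[0.03,0,-0.03],"turn":0},{"grip":0.06,"travel":[0.03,-0.03,0],"turn":0},{"grip":0.06,"travel":[0.03,-0.03,0],"turn":0},{"grip":0.06,"travel":[0.0,-0.03,0],"turn":0},{"grip":0.06,"travel":[0.0,0,0],"turn":0}]'
python3 - <<'E'
from h import *
s=env.get_state();im=env.camera("wrist");cv2.imwrite("pics/w4.png",im[:,:,::-1]);print(np.round(s["joints"],2))
t=env.camera("top");cv2.imwrite("pics/t4.png",t[:,:,::-1]);cv2.imwrite("pics/c4.png",np.hstack([cv2.resize(t[150:240,170:260],(400,400),interpolation=2),cv2.resize(im[:,:,:],(400,300))[:, :].repeat(1,0) if 0 else cv2.copyMakeBorder(cv2.resize(im,(400,300)),0,100,0,0,0)])[:,:,::-1])
for c in("wrist","top"):
  for q,z in(("knob_axis",103.5),("knob_pointer",92.5),("spoon_bowl",87),("wooden_spoon",79)):
    r=env.spot_point(q,c); print(c,q,[(np.round(x["centre"],1).tolist(),round(x["score"],2),np.round(atz(c,x["centre"],z,s)).tolist()) for x in r[:1]])
E
```

```text
t: 10.85
eef_pos: [381.7, 334.3, 238.6]
tcp_rot: [[-0.999, -0.046, 0.001], [-0.046, 0.999, 0.0], [-0.001, 0.0, -1.0]]
force: [-0.5, 0.6, 1.0]
opening: 0.636
finger_force: 0.0
[ 0.5  -0.12  1.88 -0.    1.38 -1.12]
wrist knob_axis [([333.2, 261.8], 0.69, [471.0, 430.0, 104.0])]
wrist knob_pointer []
wrist spoon_bowl [([248.1, 258.0], 0.25, [480.0, 332.0, 87.0])]
wrist wooden_spoon [([215.2, 216.0], 0.55, [431.0, 291.0, 79.0])]
top knob_axis [([234.6, 176.0], 0.3, [553.0, 293.0, 104.0])]
top knob_pointer []
top spoon_bowl [([235.9, 178.0], 0.37, [551.0, 290.0, 87.0])]
top wooden_spoon []
```

View pics/c4.png

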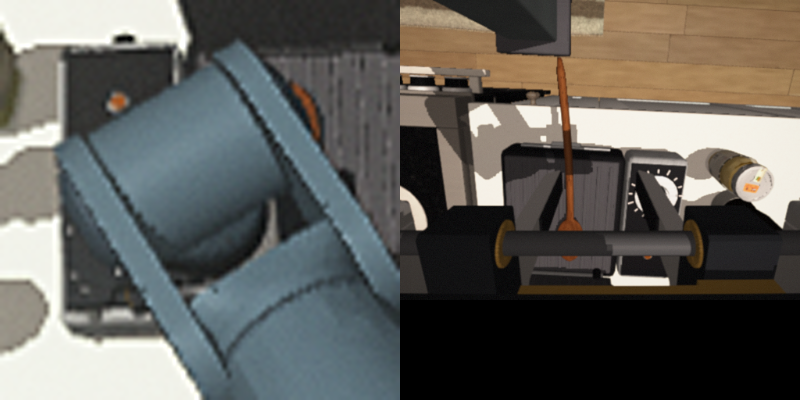

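The knob turned to its stop: the torque reversed sharply and the pad slipped at yaw ≈ -2°. The left half shows the arm still covering the knob. The right half shows the spoon running along x, undisturbed. Going to the spoon.

```bash
python3 -m inch '[{"grip":0.07,"travel":[-0.024,-0.0145,0.02],"turn":0},{"grip":0.07,"travel":[-0.024,-0.0145,0.02],"turn":0},{"grip":0.07,"travel":[-0.024,-0.0145,0.02],"turn":0},{"grip":0.07,"travel":[0,0,0.03],"turn":0},{"grip":0.07,"travel":[0,0,0.03],"turn":0},{"grip":0.07,"travel":[0,0,0.02],"turn":0},{"grip":0.07,"travel":[0,0,0.01],"turn":0},{"grip":0.07,"travel":[0,0,0],"turn":0}]' 12
```

```text
t: 12.15
eef_pos: [455.3, 295.8, 87.1]
tcp_rot: [[-0.999, -0.048, -0.003], [-0.048, 0.999, -0.001], [0.003, -0.001, -1.0]]
force: [0.3, 0.2, -0.2]
opening: 0.745
finger_force: 0.0
```

```bash
python3 -m inch '[{"grip":0.07,"travel":[0,0,0.005],"turn":0},{"grip":0.0,"travel":[0,0,0],"turn":0},{"grip":0.0,"travel":[0,0,0],"turn":0},{"grip":0.0,"travel":[0,0,0],"turn":0},{"grip":0.0,"travel":[0,0,0],"turn":0},{"grip":0.0,"travel":[0,0,0],"turn":0},{"grip":0.0,"travel":[0,0,0],"turn":0},{"grip":0.0,"travel":[0,0,0],"turn":0},{"grip":0.0,"travel":[0,0,0],"turn":0},{"grip":0.0,"travel":[0,0,0],"turn":0}]' 15
```

```text
t: 13.15
eef_pos: [456.5, 296.1, 83.8]
tcp_rot: [[-0.999, -0.048, 0.0], [-0.048, 0.999, 0.0], [-0.0, 0.0, -1.0]]
force: [-1.0, -0.9, 2.5]
opening: 0.345
finger_force: 15.0
```

```bash
python3 -m inch '[{"grip":0.0,"travel":[0,0,-0.005],"turn":0},{"grip":0.0,"travel":[0,0,-0.01],"turn":0},{"grip":0.0,"travel":[0,0,-0.02],"turn":0},{"grip":0.0,"travel":[0,0,-0.02],"turn":0},{"grip":0.0,"travel":[0,0,-0.02],"turn":0},{"grip":0.0,"travel":[0,0,-0.02],"turn":0},{"grip":0.0,"travel":[0,0,-0.02],"turn":0},{"grip":0.0,"travel":[0,0,0],"turn":0}]' 20
python3 - <<'E'
from h import *
s=env.get_state();im=env.camera("wrist")
t=env.camera("top");sc=env.camera("scene")
f=lambda a:cv2.resize(a,(400,300))
cv2.imwrite("pics/c5.png",np.hstack([f(t[110:270,140:400]),f(im)])[:,:,::-1])
for c in("wrist","top"):
  for q,z in(("knob_pointer",92.5),("spoon_bowl",155),):
    r=env.spot_point(q,c); print(c,q,[(np.round(x["centre"],1).tolist(),round(x["score"],2),np.round(atz(c,x["centre"],z,s)).tolist()) for x in r[:1]])
E
```

```text
t: 13.95
eef_pos: [458.0, 296.9, 202.2]
tcp_rot: [[-0.999, -0.048, 0.006], [-0.048, 0.999, 0.003], [-0.006, 0.002, -1.0]]
force: [0.7, -0.2, -0.1]
opening: 0.343
finger_force: 19.9
wrist knob_pointer [([380.8, 249.2], 0.96, [518.0, 433.0, 92.0])]
wrist spoon_bowl [([255.5, 359.4], 0.59, [604.0, 305.0, 155.0])]
top knob_pointer [([195.1, 189.4], 0.69, [517.0, 429.0, 92.0])]
top spoon_bowl []
```

View pics/c5.png

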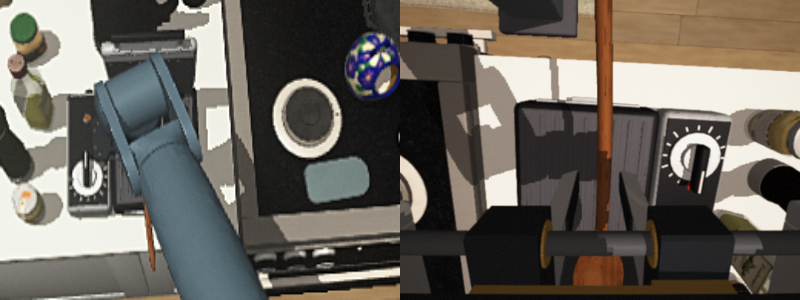

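The knob's pointer is now at (517,431) with the axis at about (469,430), so it points to the red mark and is off. The spoon hangs straight in the fingers. Carrying it to the rest.

```bash
python3 -m inch '[{"grip":0.0,"travel":[0.02,0,0],"turn":0},{"grip":0.0,"travel":[0.02,0,0],"turn":0},{"grip":0.0,"travel":[0.02,0,0],"turn":0},{"grip":0.0,"travel":[0,0,0],"turn":4},{"grip":0.0,"travel":[0,0,0],"turn":7},{"grip":0.0,"travel":[0,0,0],"turn":7},{"grip":0.0,"travel":[0,0,0],"turn":7},{"grip":0.0,"travel":[0,0,0],"turn":7},{"grip":0.0,"travel":[0,0,0],"turn":7},{"grip":0.0,"travel":[0,0,0],"turn":7},{"grip":0.0,"travel":[0,0,0],"turn":7},{"grip":0.0,"travel":[0,0,0],"turn":7},{"grip":0.0,"travel":[0,0,0],"turn":7},{"grip":0.0,"travel":[0,0,0],"turn":7},{"grip":0.0,"travel":[0,0,0],"turn":7},{"grip":0.0,"travel":[0,0,0],"turn":7},{"grip":0.0,"travel":[0,0,0],"turn":0}]' 25
python3 -m inch '[{"grip":0.0,"travel":[-0.015,0.0015,0],"turn":0},{"grip":0.0,"travel":[-0.03,0.0015,0],"turn":0},{"grip":0.0,"travel":[-0.03,0.0015,0],"turn":0},{"grip":0.0,"travel":[-0.03,0.0015,0],"turn":0},{"grip":0.0,"travel":[-0.03,0.0015,0],"turn":0},{"grip":0.0,"travel":[-0.03,0.0015,0],"turn":0},{"grip":0.0,"travel":[-0.03,0.0015,0],"turn":0},{"grip":0.0,"travel":[-0.03,0.0015,0],"turn":0},{"grip":0.0,"travel":[-0.03,0.0015,0.01],"turn":0},{"grip":0.0,"travel":[-0.03,0.0015,0.02],"turn":0},{"grip":0.0,"travel":[-0.03,0.0015,0.03],"turn":0},{"grip":0.0,"travel":[-0.03,0.0015,0.03],"turn":0},{"grip":0.0,"travel":[-0.03,0,0.02],"turn":0},{"grip":0.0,"travel":[-0.01,0,0],"turn":0},{"grip":0.0,"travel":[0,0,0],"turn":0}]'
python3 - <<'E'
from h import *
s=env.get_state();im=env.camera("wrist")
t=env.camera("top")
f=lambda a:cv2.resize(a,(400,300))
cv2.imwrite("pics/c6.png",np.hstack([f(t[130:270,230:420]),f(im)])[:,:,::-1])
for c in("wrist","top"):
  for q,z in(("spoon_rest",0),("spoon_bowl",s["eef_pos"][2]+3),("wooden_spoon",s["eef_pos"][2]-5)):
    r=env.spot_point(q,c); print(c,q,[(np.round(x["centre"],1).tolist(),round(x["score"],2),np.round(atz(c,x["centre"],z,s)).tolist()) for x in r[:1]])
E
```

```text
t: 16.0
eef_pos: [396.0, 293.0, 197.8]
tcp_rot: [[-0.083, 0.997, -0.001], [0.997, 0.083, -0.0], [-0.0, -0.001, -1.0]]
force: [0.1, 0.3, -0.4]
opening: 0.348
finger_force: 24.9
t: 17.5
eef_pos: [446.2, -89.7, 88.6]
tcp_rot: [[-0.082, 0.997, -0.0], [0.997, 0.082, 0.0], [0.001, -0.0, -1.0]]
force: [0.5, 0.4, 0.0]
opening: 0.346
finger_force: 24.9
wrist spoon_rest [([254.7, 242.2], 0.57, [451.0, -137.0, 0.0])]
wrist spoon_bowl [([256.9, 360.9], 0.84, [456.0, -186.0, 92.0])]
wrist wooden_spoon [([255.1, 187.9], 0.63, [445.0, -62.0, 84.0])]
top spoon_rest []
top spoon_bowl []
top wooden_spoon [([343.0, 199.3], 0.75, [453.0, -68.0, 84.0])]
```

View pics/c6.png

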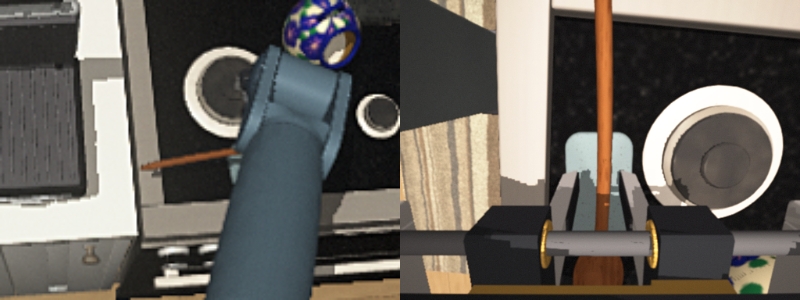

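The wrist view shows the stem over the rest (rest's near edge at about (598,140) in the composite) with burner and vase clear to the right. Descending in steps.

```bash
python3 -m inch '[{"grip":0.0,"travel":[0.007,0,0.015],"turn":0},{"grip":0.0,"travel":[0,0,0.02],"turn":0},{"grip":0.0,"travel":[0,0,0.02],"turn":0},{"grip":0.0,"travel":[0,0,0.008],"turn":0},{"grip":0.0,"travel":[0,0,0],"turn":0}]'
python3 -m inch '[{"grip":0.0,"travel":[0,0,0.003],"turn":0},{"grip":0.0,"travel":[0,0,0.002],"turn":0},{"grip":0.0,"travel":[0,0,0],"turn":0}]'
```

```text
t: 18.4
eef_pos: [444.8, -81.4, 24.6]
tcp_rot: [[-0.083, 0.997, -0.002], [0.997, 0.083, 0.001], [0.001, -0.002, -1.0]]
force: [0.3, 0.6, 0.9]
opening: 0.343
finger_force: 24.9
t: 18.7
eef_pos: [446.1, -82.2, 21.0]
tcp_rot: [[-0.083, 0.997, 0.001], [0.997, 0.083, -0.0], [-0.001, 0.001, -1.0]]
force: [-0.1, 0.2, 0.3]
opening: 0.344
finger_force: 24.9
```

```bash
for k in 1; do python3 -m inch '[{"grip":0.0,"travel":[0,0,0.002],"turn":0},{"grip":0.0,"travel":[0,0,0.002],"turn":0},{"grip":0.0,"travel":[0,0,0],"turn":0}]';python3 -m inch '[{"grip":0.0,"travel":[0,0,0.002],"turn":0},{"grip":0.0,"travel":[0,0,0],"turn":0}]';  done
```

```text
t: 19.0
eef_pos: [446.3, -82.3, 17.9]
tcp_rot: [[-0.083, 0.997, 0.0], [0.997, 0.083, -0.0], [-0.0, 0.0, -1.0]]
force: [-4.4, 2.8, 10.3]
opening: 0.34
finger_force: 25.0
t: 19.2
eef_pos: [446.3, -82.4, 16.6]
tcp_rot: [[-0.083, 0.997, -0.001], [0.997, 0.083, -0.0], [-0.0, -0.001, -1.0]]
force: [-5.8, 1.9, 19.9]
opening: 0.342
finger_force: 25.1
```

```bash
python3 -m inch '[{"grip":0.0,"travel":[0,0,-0.002],"turn":0},{"grip":0.036,"travel":[0,0,0],"turn":0},{"grip":0.045,"travel":[0,0,0],"turn":0},{"grip":0.055,"travel":[0,0,0],"turn":0},{"grip":0.055,"travel":[0,0,0],"turn":0},{"grip":0.055,"travel":[0,0,0],"turn":0},{"grip":0.055,"travel":[0,0,-0.01],"turn":0},{"grip":0.055,"travel":[0,0,-0.02],"turn":0},{"grip":0.055,"travel":[0,0,-0.03],"turn":0},{"grip":0.055,"travel":[0,0,-0.04],"turn":0},{"grip":0.055,"travel":[0,0,-0.04],"turn":0},{"grip":0.055,"travel":[0.04,0,-0.04],"turn":0},{"grip":0.055,"travel":[0.04,0,-0.02],"turn":0},{"grip":0.055,"travel":[0.04,0,0],"turn":0},{"grip":0.055,"travel":[0.04,0,0],"turn":0},{"grip":0.055,"travel":[0.04,0,0],"turn":0},{"grip":0.055,"travel":[0.04,0,0],"turn":0},{"grip":0.055,"travel":[0,0,0],"turn":0}]' 5
python3 - <<'E'
from h import *
s=env.get_state();im=env.camera("wrist")
t=env.camera("top")
f=lambda a:cv2.resize(a,(400,300))
cv2.imwrite("pics/c7.png",np.hstack([f(t[100:240,190:380]),f(im)])[:,:,::-1])
for c in("wrist","top"):
  for q,z in(("spoon_rest",0),("spoon_bowl",17),("wooden_spoon",9),("knob_axis",103.5),("knob_pointer",92.5),("lid_hinge",88),("lid_handle",336)):
    r=env.spot_point(q,c); print(c,q,[(np.round(x["centre"],1).tolist(),round(x["score"],2),np.round(atz(c,x["centre"],z,s)).tolist()) for x in r[:1]])
E
```

```text
t: 21.0
eef_pos: [425.2, 155.9, 212.6]
tcp_rot: [[-0.089, 0.996, 0.001], [0.996, 0.089, 0.001], [0.001, 0.001, -1.0]]
force: [0.1, -0.1, 0.1]
opening: 0.587
finger_force: 0.0
wrist spoon_rest [([251.5, 351.8], 0.88, [447.0, -133.0, 0.0])]
wrist spoon_bowl []
wrist wooden_spoon []
wrist knob_axis []
wrist knob_pointer []
wrist lid_hinge []
wrist lid_handle [([251.1, 353.6], 0.36, [423.0, 179.0, 336.0])]
top spoon_rest [([361.0, 205.4], 0.8, [450.0, -150.0, 0.0])]
top spoon_bowl [([371.9, 205.4], 0.64, [443.0, -184.0, 17.0])]
top wooden_spoon [([337.6, 207.0], 0.8, [447.0, -62.0, 9.0])]
top knob_axis [([196.8, 199.6], 0.53, [478.0, 423.0, 104.0])]
top knob_pointer [([193.6, 193.6], 0.55, [503.0, 434.0, 92.0])]
top lid_hinge [([240.5, 159.0], 0.88, [619.0, 270.0, 88.0])]
top lid_handle [([237.5, 127.1], 0.81, [620.0, 270.0, 336.0])]
```

View pics/c7.png

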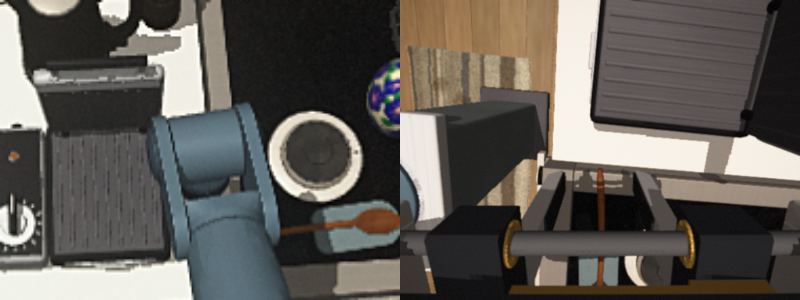

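The spoon lies with its bowl on the rest: top view, bowl at about (372,205), roughly 42 mm along from the rest's centre and let go. The knob still points back. Next I rise clear of the lid, turn, and look at the handle.

```bash
python3 -m inch '[{"grip":0.0,"travel":[0,0,-0.03],"turn":-8.5},{"grip":0.0,"travel":[0,0,-0.03],"turn":-8.5},{"grip":0.0,"travel":[0,0,-0.03],"turn":-8.5},{"grip":0.0,"travel":[0,0,-0.03],"turn":-8.5},{"grip":0.0,"travel":[0,0,-0.03],"turn":-8.5},{"grip":0.0,"travel":[0,0,-0.03],"turn":-8.5},{"grip":0.0,"travel":[0,0,-0.03],"turn":-8.5},{"grip":0.0,"travel":[0,0,-0.03],"turn":-8.5},{"grip":0.0,"travel":[0,0,0],"turn":-8.5},{"grip":0.0,"travel":[0,0,0],"turn":-8.5},{"grip":0.0,"travel":[-0.03,0.03,0],"turn":0},{"grip":0.0,"travel":[-0.03,0.03,0],"turn":0},{"grip":0.0,"travel":[-0.03,0.03,0],"turn":0},{"grip":0.0,"travel":[-0.03,0.03,0],"turn":0},{"grip":0.0,"travel":[0,0,0],"turn":0},{"grip":0.0,"travel":[0,0,0],"turn":0}]' 10
python3 - <<'E'
from h import *
s=env.get_state();im=env.camera("wrist");sc=env.camera("scene")
f=lambda a:cv2.resize(a,(400,300))
cv2.imwrite("pics/c8.png",np.hstack([f(sc[60:240,140:380]),f(im)])[:,:,::-1])
for c in("wrist","scene"):
  for q,z in(("lid_hinge",88),("lid_handle",336)):
    r=env.spot_point(q,c); print(c,q,[(np.round(x["centre"],1).tolist(),round(x["score"],2),np.round(atz(c,x["centre"],z,s)).tolist()) for x in r[:1]])
  r=env.regions_of("lid_handle",c)
  if r: print(r[0]["bbox"],r[0]["score"])
E
```

```text
t: 23.4
eef_pos: [546.8, 272.4, 450.5]
tcp_rot: [[-1.0, 0.003, -0.002], [0.003, 1.0, -0.001], [0.002, -0.001, -1.0]]
force: [0.7, -0.6, 0.6]
opening: 0.003
finger_force: 0.0
wrist lid_hinge [([257.1, 191.5], 0.64, [617.0, 278.0, 88.0])]
wrist lid_handle []
[182.4, 188.5, 336.9, 257.5] 0.78
scene lid_hinge [([256.1, 168.3], 0.91, [619.0, 295.0, 88.0])]
scene lid_handle [([260.1, 101.6], 0.95, [629.0, 275.0, 336.0])]
[230.9, 100.1, 289.3, 173.1] 0.69
```

View pics/c8.png

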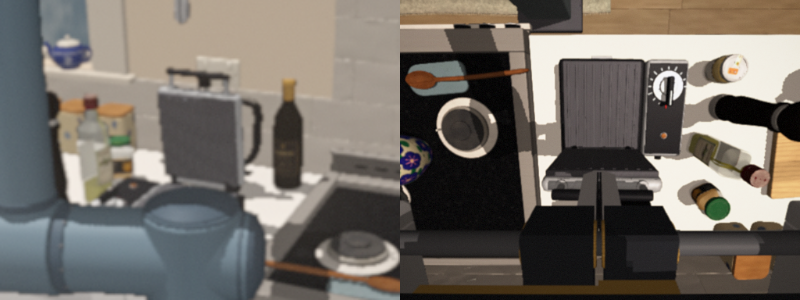

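The scene half shows the handle bar on top of the lid, with the kettle handle rising behind it on the right. The wrist half shows the bar at about wrist pixel (262,250). Triangulating.

```bash
python3 - <<'E'
from h import *
s=env.get_state()
for w in((262,250),(262,246),(262,254)): print(w,tri(ray("wrist",w,s),ray("scene",(260.1,101.6))),atz("wrist",w,333,s),atz("scene",(260.1,101.6),333))
# kettle handle top at scene crop (250,98)
p=(140+250*240/400,60+98*180/300)
for x in (650,680,720):
  o,d=ray("scene",p);print(x,o+d*(x-o[0])/d[0])
hx=617
for th in(1.3,1.4,1.5): print(th,hx-243*np.cos(th)+17*np.sin(th),88+243*np.sin(th)+17*np.cos(th))
E
```

```text
(262, 250) [618.43548846 275.60634183 337.32596271] [617.72883792 280.01179309 333.        ] [638.50431896 279.57143111 333.        ]
(262, 246) [613.84308276 274.63431468 338.39114019] [613.01681845 280.00563627 333.        ] [638.50431896 279.57143111 333.        ]
(262, 254) [623.06718487 276.58499318 336.27163335] [622.47719476 280.01802723 333.        ] [638.50431896 279.57143111 333.        ]
650 [650.         173.45603957 278.60902995]
680 [680.         185.26898379 268.55518817]
720 [720.         201.01957608 255.15006581]
1.3 568.3782737963176 326.69211914299586
1.4 592.4506296850452 330.3537258164999
1.5 616.7682747670171 331.5938141731362
```

```bash
python3 -m inch '[{"grip":0.0,"travel":[-0.035,0.002,0],"turn":0},{"grip":0.0,"travel":[-0.035,0.002,0],"turn":0},{"grip":0.0,"travel":[-0.035,0.002,0],"turn":0},{"grip":0.0,"travel":[0,0,0.02],"turn":0},{"grip":0.0,"travel":[0,0,0.03],"turn":0},{"grip":0.0,"travel":[0,0,0.03],"turn":0},{"grip":0.0,"travel":[0,0,0],"turn":0}]'
python3 -m inch '[{"grip":0.0,"travel":[0,0,0.02],"turn":0},{"grip":0.0,"travel":[0,0,0.02],"turn":0},{"grip":0.0,"travel":[0,0,0.018],"turn":0},{"grip":0.0,"travel":[0,0,0],"turn":0}]'
python3 -m inch '[{"grip":0.0,"travel":[0.008,0,0],"turn":0},{"grip":0.0,"travel":[0.008,0,0],"turn":0},{"grip":0.0,"travel":[0.008,0,0],"turn":0},{"grip":0.0,"travel":[0.008,0,0],"turn":0}]'
```

```text
t: 24.5
eef_pos: [649.9, 276.9, 366.1]
tcp_rot: [[-1.0, 0.005, -0.009], [0.005, 1.0, -0.002], [0.009, -0.002, -1.0]]
force: [-0.5, -0.2, -0.7]
opening: 0.005
finger_force: 0.0
t: 24.9
eef_pos: [650.9, 277.2, 312.6]
tcp_rot: [[-1.0, 0.004, -0.003], [0.004, 1.0, -0.001], [0.003, -0.001, -1.0]]
force: [-0.7, 0.4, -0.2]
opening: 0.004
finger_force: 0.0
t: 25.3
eef_pos: [620.1, 278.0, 316.1]
tcp_rot: [[-1.0, 0.004, 0.005], [0.004, 1.0, 0.001], [-0.005, 0.001, -1.0]]
force: [4.1, 0.8, 1.2]
opening: 0.005
finger_force: 1.9
```

```bash
python3 -m inch '[{"grip":0.0,"travel":[0.012,0,0],"turn":0},{"grip":0.0,"travel":[0.012,0,0],"turn":0},{"grip":0.0,"travel":[0.012,0,0.001],"turn":0},{"grip":0.0,"travel":[0.012,0,0.002],"turn":0},{"grip":0.0,"travel":[0,0,0],"turn":0}]'
python3 -m inch '[{"grip":0.0,"travel":[0.012,0,0.002],"turn":0},{"grip":0.0,"travel":[0.012,0,0.003],"turn":0},{"grip":0.0,"travel":[0.012,0,0.005],"turn":0},{"grip":0.0,"travel":[0.012,0,0.006],"turn":0},{"grip":0.0,"travel":[0,0,0],"turn":0}]'
python3 - <<'E'
from h import *
s=env.get_state();im=env.camera("wrist");sc=env.camera("scene")
f=lambda a:cv2.resize(a,(400,300))
cv2.imwrite("pics/c9.png",np.hstack([f(sc[60:240,140:380]),f(im)])[:,:,::-1])
E
```

```text
t: 25.8
eef_pos: [569.9, 278.0, 310.8]
tcp_rot: [[-1.0, 0.003, -0.001], [0.003, 1.0, -0.0], [0.001, -0.0, -1.0]]
force: [-0.2, -0.2, -1.0]
opening: 0.001
finger_force: 0.0
t: 26.3
eef_pos: [522.5, 278.2, 294.8]
tcp_rot: [[-1.0, 0.004, -0.001], [0.004, 1.0, -0.0], [0.001, -0.0, -1.0]]
force: [-0.5, -0.2, 0.2]
opening: 0.007
finger_force: 0.0
```

View pics/c9.png

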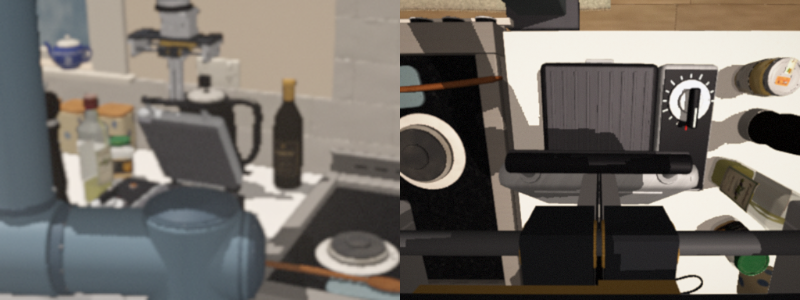

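The lid is tilted forward to about 1.0 rad, with the bar at about wrist pixel (253,207), just ahead of the fingers. Switching to pressing from above.

```bash
python3 -m inch '[{"grip":0.0,"travel":[-0.003,0,-0.02],"turn":0},{"grip":0.0,"travel":[0,0,-0.02],"turn":0},{"grip":0.0,"travel":[0.011,0,0],"turn":0},{"grip":0.0,"travel":[0.011,0,0],"turn":0},{"grip":0.0,"travel":[0,0,0.012],"turn":0},{"grip":0.0,"travel":[0,0,0.012],"turn":0},{"grip":0.0,"travel":[0.004,0,0.004],"turn":0}]'
python3 -m inch '[{"grip":0.0,"travel":[0.01,0,0.006],"turn":0},{"grip":0.0,"travel":[0.01,0,0.006],"turn":0}]'
python3 -m inch '[{"grip":0.0,"travel":[0.01,0,0.007],"turn":0},{"grip":0.0,"travel":[0.01,0,0.007],"turn":0}]'
```

```text
t: 27.1
eef_pos: [499.6, 278.3, 308.0]
tcp_rot: [[-1.0, 0.004, -0.002], [0.004, 1.0, 0.0], [0.002, 0.0, -1.0]]
force: [-5.9, -1.9, 19.0]
opening: 0.01
finger_force: 9.4
t: 27.3
eef_pos: [480.2, 278.5, 296.5]
tcp_rot: [[-1.0, 0.004, 0.001], [0.004, 1.0, 0.001], [-0.001, 0.001, -1.0]]
force: [-4.9, -0.7, 12.8]
opening: 0.008
finger_force: 6.2
t: 27.5
eef_pos: [459.6, 278.7, 281.5]
tcp_rot: [[-1.0, 0.004, -0.001], [0.004, 1.0, 0.001], [0.001, 0.001, -1.0]]
force: [-4.7, 1.0, 8.9]
opening: 0.001
finger_force: 4.4
```

```bash
python3 -m inch '[{"grip":0.0,"travel":[0.008,0,0.0085],"turn":0},{"grip":0.0,"travel":[0.008,0,0.0085],"turn":0},{"grip":0.0,"travel":[0.008,0,0.0092],"turn":0},{"grip":0.0,"travel":[0.008,0,0.0092],"turn":0}]'
python3 -m inch '[{"grip":0.0,"travel":[0.007,0,0.01],"turn":0},{"grip":0.0,"travel":[0.007,0,0.01],"turn":0},{"grip":0.0,"travel":[0.006,0,0.0105],"turn":0},{"grip":0.0,"travel":[0.006,0,0.0105],"turn":0}]'
python3 -m inch '[{"grip":0.0,"travel":[0.005,0,0.011],"turn":0},{"grip":0.0,"travel":[0.005,0,0.011],"turn":0},{"grip":0.0,"travel":[0.004,0,0.0115],"turn":0},{"grip":0.0,"travel":[0.004,0,0.008],"turn":0}]'
```

```text
t: 27.9
eef_pos: [426.6, 279.0, 244.9]
tcp_rot: [[-1.0, 0.004, -0.004], [0.004, 1.0, 0.001], [0.004, 0.001, -1.0]]
force: [-5.2, 0.6, 7.1]
opening: 0.005
finger_force: 3.4
t: 28.3
eef_pos: [401.6, 278.6, 202.8]
tcp_rot: [[-1.0, 0.004, -0.002], [0.004, 1.0, -0.0], [0.002, -0.0, -1.0]]
force: [-1.8, 0.3, 3.6]
opening: 0.005
finger_force: 1.5
t: 28.7
eef_pos: [384.6, 278.4, 161.5]
tcp_rot: [[-1.0, 0.004, 0.001], [0.004, 1.0, -0.001], [-0.001, -0.001, -1.0]]
force: [0.4, -0.2, 1.3]
opening: 0.007
finger_force: 0.6
```

Now θ≈0.2. The last stretch goes slowly, at 5 mm a row.

```bash
python3 -m inch '[{"grip":0.0,"travel":[0.001,0,0.005],"turn":0},{"grip":0.0,"travel":[0.001,0,0.005],"turn":0},{"grip":0.0,"travel":[0.001,0,0.005],"turn":0},{"grip":0.0,"travel":[0.001,0,0.005],"turn":0},{"grip":0.0,"travel":[0.001,0,0.005],"turn":0},{"grip":0.0,"travel":[0.001,0,0.005],"turn":0}]'
python3 -m inch '[{"grip":0.0,"travel":[0.001,0,0.005],"turn":0},{"grip":0.0,"travel":[0,0,0.005],"turn":0},{"grip":0.0,"travel":[0,0,0.004],"turn":0},{"grip":0.0,"travel":[0,0,0.003],"turn":0},{"grip":0.0,"travel":[0,0,0],"turn":0}]'
```

```text
t: 29.3
eef_pos: [378.6, 278.7, 132.5]
tcp_rot: [[-1.0, 0.004, 0.0], [0.004, 1.0, 0.0], [-0.0, 0.0, -1.0]]
force: [-0.7, -0.3, 1.3]
opening: 0.005
finger_force: 0.8
t: 29.8
eef_pos: [377.6, 278.6, 115.4]
tcp_rot: [[-1.0, 0.004, -0.0], [0.004, 1.0, -0.0], [0.0, -0.0, -1.0]]
force: [0.9, 0.7, -0.5]
opening: 0.006
finger_force: 0.0
```

```bash
python3 -m inch '[{"grip":0.0,"travel":[0,0,0.003],"turn":0},{"grip":0.0,"travel":[0,0,0.002],"turn":0},{"grip":0.0,"travel":[0,0,0],"turn":0}]';python3 -m inch '[{"grip":0.0,"travel":[0,0,0.002],"turn":0},{"grip":0.0,"travel":[0,0,0],"turn":0}]'
```

```text
t: 30.1
eef_pos: [378.1, 278.9, 112.7]
tcp_rot: [[-1.0, 0.004, 0.0], [0.004, 1.0, -0.0], [-0.0, -0.0, -1.0]]
force: [-5.7, -2.7, 12.9]
opening: 0.008
finger_force: 6.3
t: 30.3
eef_pos: [378.2, 279.0, 112.4]
tcp_rot: [[-1.0, 0.004, -0.0], [0.004, 1.0, -0.001], [0.0, -0.001, -1.0]]
force: [-10.0, -4.0, 23.7]
opening: 0.004
finger_force: 12.0
```

The lid is on its stop: force is rising with no motion, and the tip is at 112.4 against a bar top of 113. Lifting off and checking.

```bash
python3 -m inch '[{"grip":0.0,"travel":[0,0,-0.005],"turn":0},{"grip":0.0,"travel":[0,0,-0.02],"turn":0},{"grip":0.0,"travel":[0,0,-0.04],"turn":0},{"grip":0.0,"travel":[0,0,-0.04],"turn":0},{"grip":0.0,"travel":[0,0,-0.04],"turn":0},{"grip":0.0,"travel":[0,0,-0.04],"turn":0},{"grip":0.0,"travel":[0,0,0],"turn":0},{"grip":0.0,"travel":[0,0,0],"turn":0}]'
python3 - <<'E'
from h import *
s=env.get_state();im=env.camera("wrist");t=env.camera("top")
for c in("wrist","top"):
  for q,z in(("spoon_rest",0),("spoon_bowl",17),("knob_axis",103.5),("knob_pointer",92.5),("lid_handle",105),("olive_oil",0),("mill_short",0),("mustard_jar",0)):
    r=env.spot_point(q,c); print(c,q,[(np.round(x["centre"],1).tolist(),round(x["score"],2),np.round(atz(c,x["centre"],z,s)).tolist()) for x in r[:1]])
E
```

```text
t: 31.1
eef_pos: [378.0, 278.8, 294.4]
tcp_rot: [[-1.0, 0.004, 0.002], [0.004, 1.0, 0.001], [-0.002, 0.001, -1.0]]
force: [0.4, -0.5, -0.3]
opening: 0.005
finger_force: 0.0
wrist spoon_rest [([3.2, 204.4], 0.64, [451.0, -136.0, 0.0])]
wrist spoon_bowl [([437.6, 241.8], 0.17, [515.0, 581.0, 17.0])]
wrist knob_axis [([366.5, 238.1], 0.66, [468.0, 428.0, 104.0])]
wrist knob_pointer [([363.5, 267.6], 0.7, [518.0, 432.0, 92.0])]
wrist lid_handle [([255.6, 171.6], 0.58, [377.0, 281.0, 105.0])]
wrist olive_oil [([402.7, 291.8], 0.78, [620.0, 545.0, 0.0])]
wrist mill_short [([438.9, 238.7], 0.98, [517.0, 594.0, -0.0])]
wrist mustard_jar [([428.9, 192.0], 0.82, [434.0, 565.0, 0.0])]
top spoon_rest [([359.0, 205.2], 0.94, [451.0, -142.0, 0.0])]
top spoon_bowl [([371.0, 205.3], 0.97, [444.0, -181.0, 17.0])]
top knob_axis [([195.1, 199.8], 0.74, [477.0, 428.0, 104.0])]
top knob_pointer [([193.1, 191.5], 0.55, [510.0, 436.0, 92.0])]
top lid_handle []
top olive_oil [([166.7, 170.2], 0.73, [629.0, 544.0, 0.0])]
top mill_short [([153.1, 199.6], 0.7, [519.0, 594.0, 0.0])]
top mustard_jar [([163.0, 219.5], 0.85, [443.0, 558.0, 0.0])]
```

```bash
python3 -c "
from plant import env
print(env.job_done())"
```

```text
the job is handed in; nothing more can be done
None
```

I handed the job in at about 31 s: the knob is at its off stop, the spoon is let go with its bowl on the rest, and the lid was pressed gently onto its stop. The last pictures show the bottle, mill and jar where they stood. The hand-in returned no verdict.

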